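Lock the desk camera's mast into its stand and hold it fully raised

TASK

Swing the blue keeper bar shut until it clicks, so that it locks the foot of the desk camera's telescopic mast into the stand. Then squeeze the white camera head so that the orange release button on its flank is pressed in, and draw the head straight up past the first stop to the second stop, so that both sections are fully out. The mast springs back when let go, so finish while still holding the head up there; keep the mast's foot in its socket and leave the other things on the desk alone.

Things in the scene. Friction and masses are not known exactly. Their poses are not given: they have to be found in the camera images.
- stand: the camera stand, fixed to the desk: dark steel foot 150 (x) x 130 (y) x 12 mm with a grey socket block 70 x 70 mm (top 42 mm above the desk). Origin: centre of the underside, on the desk, right below the upright mast axis. Its x points to the back of the stand (roughly away from the robot), y to its left, z up. It stands turned by up to 0.45 rad.
- mast: the loose telescopic mast, standing in the stand's square socket: black outer tube 30 x 30 mm, 88 mm long, with an aluminium flange 62 x 62 x 6 mm that rests on the socket block; its top is 102 mm above the desk. With the keeper open nothing but its weight (0.4 kg in all) keeps it in the socket. Origin: centre of the tube's lower end, 14 mm above the desk when seated; axes as the stand's.
- mast_flange (a point): point on the mast's axis level with the top of the flange, 48 mm above the desk when seated
- keeper_hinge (a point): on the vertical pivot axis of the keeper bar, 55.5 mm above the desk; 48 mm behind and 24 mm to the right of the mast's axis in the stand's frame (x = 0.048, y = -0.024)
- keeper_grip (a point): the middle of the grippable upper part of the black upright peg (14 mm thick, its top 106.5 mm and this point 86.5 mm above the desk) at the free end of the blue keeper bar, 120 mm from the pivot
- keeper (a joint): angle of the keeper bar (rad): 0 shut, bar pointing from the pivot to the stand's -x over the flange's right edge; grows to 1.5 as the peg swings out to the right (-y). Shutting is clockwise seen from above; it stays where it is left. A spring ball resists with about 3 N from 0.13 rad, snaps in at about 0.065, then holds the bar at 0, the end of its travel
- camera_grip (a point): centre of the camera head at the height of the button, where to grasp it: 128 mm above the desk when retracted. The white head is 34 (x) x 24 (y) x 40 mm, its underside 104 mm and its top 144 mm above the desk when retracted; round lens on its front (-x). Axes as the stand's
- release (a joint): travel (m) of the orange release button (18 x 18 mm) on the head's left flank (stand's +y): 0 out, 6 mm proud; 0.006 pressed flush, which takes 7 N. Closing the gripper across the head along the stand's y presses it. Unless it is in by more than about 0.004 a catch locks the head down; it springs out when let go
- camera (a joint): how far the upper section, which carries the head, is drawn out of the middle tube (m): 0 retracted, stop at 0.065. It comes out first (the first stop), against a spring of 3 to 4 N
- tube (a joint): how far the middle tube is drawn out of the black outer tube (m): 0 retracted, stop at 0.055. It follows after the first stop, against a spring of 7 to 8 N; at the second stop the head stands about 122 mm higher than at the start (the flange has 2.5 mm of play below the keeper). Pulling on there only loads the keeper: 25 N is harmless
- mouse: bystander: light cordless mouse, 59 x 112 x 34 mm; origin under its centre
- phone: bystander: black phone lying flat, 147 x 72 x 8 mm; origin under its centre
- sticky_notes: bystander: yellow block of sticky notes, 76 x 76 x 13 mm; origin under its centre
- calculator: bystander: desk calculator lying flat, 118 x 72 x 13 mm; origin under its centre
- washi_sage: bystander: pale green roll of paper tape lying flat, 43 x 43 x 15 mm; origin under its centre
There are look-alikes about, which are no part of the job. What is meant by the mast is not purple or yellow, and is the smaller of those in its own colour.

How it is judged:
On the way, in this order (a step that is already met when the one before it is completed fails the run):
1. the keeper bar is shut in its detent while the mast is still retracted (value of joint keeper below 0.04 rad and value of joint each of camera, tube below 0.01 m), for 0.2 s.
2. the release button is pressed in by the gripper, with the keeper shut (value of joint release above 0.004 m and value of joint keeper below 0.04 rad and contact force between the fingers and mast above 2 N), for 0.1 s.
3. the upper section is out to the first stop (value of joint camera above 0.06 m and value of joint keeper below 0.04 rad), for 0.05 s.
At the end, for the whole second after the job is handed in: Fingers still hold the head (over 2 N), at rest at the second stop: upper section out over 60 of 65 mm, middle tube over 48 of 55 mm, head centre over 235 mm above the desk; keeper under 0.04 rad; mast upright within 0.09 rad, flange at most 8 mm above its seat (all of step 3 and value of joint tube above 0.048 m and contact force between the fingers and mast above 2 N and height (world z) of camera_grip above 0.235 m and z of mast_flange in the frame of stand below 0.056 m and angle between mast's own z axis and vertical below 0.09 rad and velocity of joint camera between -0.02 and 0.02 m/s and velocity of joint tube between -0.02 and 0.02 m/s); the arm keeps its last pose, push and grip.
It fails at once if the mast's foot is pulled up out of the socket (z of mast_flange in the frame of stand above 0.06 m).
It fails at once if another thing on the desk is pushed away (distance of any of mouse, phone, sticky_notes, calculator, washi_sage from where it was at the start of the episode above 0.03 m).
It also fails if it takes over 48 s, if anything falls off the work surface, if the arm or the gripper's body presses on something with over 40 N, if the wrist force passes 120 N, or if a joint passes its speed limit or range.

ROBOT

A 6-joint arm with a two-finger parallel gripper is mounted at the origin on a cart in front of the work surface, level with it; the furniture and walls round the work are solid. World frame = base frame: x ahead of the robot, y to its left, z up, the work surface at z = 0. Lengths are in m, angles in rad, forces in N, time in s.
With the tool pointing down it reaches from about 0.35 to 0.725 m from the base axis. Payload 4.3 kg.
Tool frame: the origin (TCP) lies on the centre line of the jaws, within the pads' length; the fingertips stand 25 mm ahead of it and the grasp point (between the pads) lies 6 mm ahead of it (tips_ahead is the distance from the TCP to the fingertips, in m); z points along the fingers, y is the line along which they close (so a half turn about z gives the same grasp; the last joint's range is limited). The gripper opens to 85 mm and grips with 20 to 120 N. Pads are 22 mm wide; open, the fingers measure 114 mm over their backs; the gripper's body (76 mm by 85 mm) begins 54 mm behind the grasp point. The pads swing forward as they close: fully open they stand 13 mm farther back than shut.
Start: joints at [1.001, 0.377, 0.081, 1.274, 0, 1.46], TCP at [0.255, 0.515, 0.231] pointing down, gripper open.
Joint ranges: [-2.72, 2.72], [-0.84, 1.66], [-1.02, 1.22], [-1.77, 2.12], [-1.37, 1.28], [-3.14, 3.14]. Speed limits (rad/s): [2.57, 2.57, 3.14, 3.14, 3.14, 3.14].

INTERFACE

Orientations are given as a rotation vector (axis times angle).
In Python, from cell import read_state, read_camera, camera_info, job_done, tips_ahead gives the robot as it stands.
- The arm moves only by the tool step_arm, never from a script. Its arguments are lists of equal length, an entry for each row: "translation": the shift along the world's x, y, z in m, a list of three; "twist": the turn, a rotation vector about the world's x, y, z in rad, a list of three; "grip": the opening, from 0 (shut) to 1 (fully open). In form: {"translation": [[x, y, z], ...], "twist": [[ax, ay, az], ...], "grip": [grip, ...]}. A call has 1 to 20 rows; each row is the pose to reach, as a shift and turn from the pose commanded when the call began; what a row does not reach only later rows make up. A row lasts 1/8 s, in which the tool goes at most 62.5 mm and 10.7 degrees, less where a joint would pass 70% of its speed; a pose out of reach is approached as far as the arm can. A call with a gripper value outside its range is refused whole. The fingers move at their own pace and stop on an object; "newtons" is the grip in N (left out, the last holds). Time passes only in rows, so rows that repeat a pose let the fingers close. It gives the time, the measured TCP pose, the force, the opening and the grip force at its end, in the units of the state.
- read_state(): the state, without advancing time (a new reading comes with each control period).
- read_camera(name): name is "scene" or "top"; returns the picture (420x560x3 uint8, blue, green, red); there is no depth.
- camera_info(name): a dict with "fx", "fy", "cx", "cy" (pixels), "extrinsics" (4x4, takes a point from camera to world coordinates). Camera axes: x right, y up, looking along -z (the intrinsics and any distortion apply to the point x, -y, -z); pixel columns grow to the right and rows downward; lengths in m; the calibration is good to about 2 mm. A picture is of the moment at which its call begins. camera_info takes no time and is no camera call.
- job_done(): hands the job in; it is judged then, once.
The state is a dict: "clock": time; "joint_pos": joint angles; "joint_velocities": joint speeds; "effort": joint torques, N m; "tool_pos": TCP position; "tool_rot": TCP orientation; "ft_force": force on the tool from outside, world axes, zero at the start; "wrist_torque": the same for the moment, N m; "gripper_width": finger opening in m; "gripper_force": force on a finger pad.
Only numpy, scipy, OpenCV 4.12 (cv2) and the standard library are available. Lean on these libraries where they do the work, as an engineer would, in place of code of your own. Each camera call takes 0.05 s, during which the arm holds its last target. There are 200 camera calls.

## Working session

There is one attempt and no reset: what is moved stays moved. The work goes in short steps, Python scripts to look and compute and a tool call to move; the robot and the scene stay as the last step left them, time stands still between calls to the robot, and variables do not carry over. Pictures are saved under pics/ and viewed, at most 10 in all, crops included, and the job is handed in when it is done.

Besides the shell and the picture viewer there is one more tool, called after "Emit:" as name(argument=value, ...) on one line, values as JSON. step_arm: Moves the arm, as the interface text tells. Its arguments: {"type":"object","properties":{"translation":{"type":"array","items":{"type":"array","items":{"type":"number"}}},"twist":{"type":"array","items":{"type":"array","items":{"type":"number"}}},"grip":{"type":"array","items":{"type":"number"}},"newtons":{"type":"number"}},"required":["translation","twist","grip"]}

```bash
mkdir -p pics
python3 - <<'E'
from cell import *
import cv2, numpy as np
np.set_printoptions(precision=4,suppress=True)
for n in("scene","top"):
    cv2.imwrite(f"pics/{n}0.png",read_camera(n)); i=camera_info(n); print(n,{k:(np.array(v) if k=="extrinsics" else v) for k,v in i.items()})
s=read_state(); print(s, tips_ahead)
E
```

```text
scene {'fx': 487.90049135704436, 'fy': 487.90049135704436, 'cx': 285.6308018703594, 'cy': 202.6826451352885, 'extrinsics': array([[ 0.8788,  0.2918, -0.3777,  0.0137],
       [-0.4769,  0.5674, -0.6712, -1.0939],
       [ 0.0185,  0.77  ,  0.6378,  0.9465],
       [ 0.    ,  0.    ,  0.    ,  1.    ]])}
top {'fx': 517.2434947886318, 'fy': 517.2434947886318, 'cx': 279.6080786624434, 'cy': 209.2012707393226, 'extrinsics': array([[-0.017 ,  0.9947, -0.1018,  0.3594],
       [-0.9997, -0.015 ,  0.0205, -0.1908],
       [ 0.0188,  0.1021,  0.9946,  1.5758],
       [ 0.    ,  0.    ,  0.    ,  1.    ]])}
{'clock': 0.1, 'joint_pos': array([1.0007, 0.378 , 0.0798, 1.2744, 0.    , 1.4605]), 'joint_velocities': array([-0.0009, -0.002 ,  0.0019, -0.0002,  0.0004, -0.0012]), 'effort': array([  0.0008, -46.4693,  27.0583,   0.012 ,  -0.0001,   0.    ]), 'tool_pos': array([0.2548, 0.5148, 0.2303]), 'tool_rot': array([-0.7157, -3.0583,  0.0028]), 'ft_force': array([0.3045, 0.3789, 0.7014]), 'wrist_torque': array([-0.0338, -0.0088, -0.0022]), 'gripper_force': 0.0, 'gripper_width': 0.0852177891878525} 0.025
```

View pics/scene0.png

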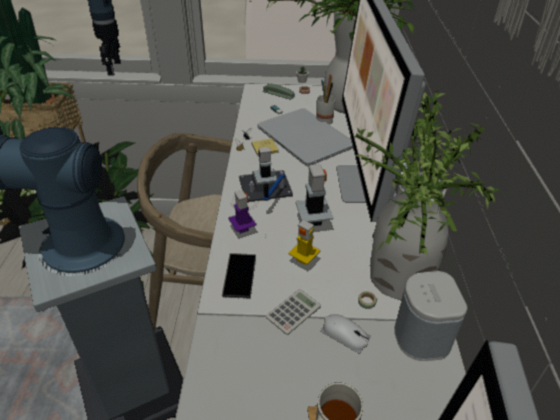

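View pics/top0.png

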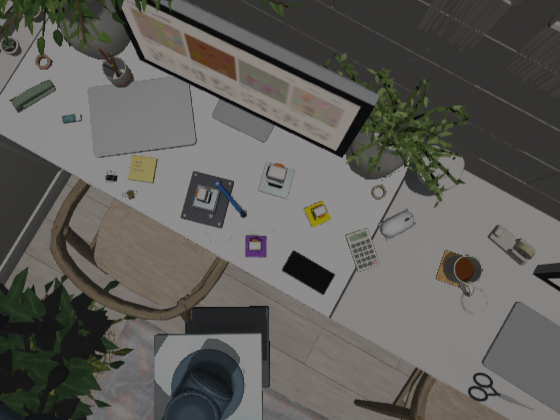

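```bash
cat > h.py <<'E'
import numpy as np, cv2
from cell import *
np.set_printoptions(precision=4,suppress=True)
def ray(n,u,v):
    i=camera_info(n);E=np.array(i["extrinsics"])
    d=E[:3,:3]@np.array([(u-i["cx"])/i["fx"],-(v-i["cy"])/i["fy"],-1]);return E[:3,3],d
def onz(n,u,v,z):
    o,d=ray(n,u,v);return o+d*(z-o[2])/d[2]
def tri(a,b):
    (o,d),(p,e)=a,b
    s,t=np.linalg.lstsq(np.c_[d,-e],p-o,rcond=None)[0];return (o+s*d+p+t*e)/2,np.linalg.norm(o+s*d-p-t*e)
def proj(n,X):
    i=camera_info(n);E=np.array(i["extrinsics"]);c=E[:3,:3].T@(np.array(X)-E[:3,3])
    return np.array([i["cx"]-i["fx"]*c[0]/c[2], i["cy"]+i["fy"]*c[1]/c[2]])
E
python3 - <<'E'
from h import *
a=cv2.imread("pics/top0.png")[140:265,150:350];b=cv2.imread("pics/scene0.png")[130:230,220:345]
a=cv2.resize(a,None,fx=4,fy=4,interpolation=2)[:, :];b=cv2.resize(b,(500,400),interpolation=2)
a=cv2.convertScaleAbs(a,alpha=1.5);cv2.imwrite("pics/ca.png",a)
cv2.imwrite("pics/cb.png",cv2.resize(cv2.convertScaleAbs(b,alpha=1.5),(750,600)))
E
```

```text
(no output)
```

View pics/ca.png

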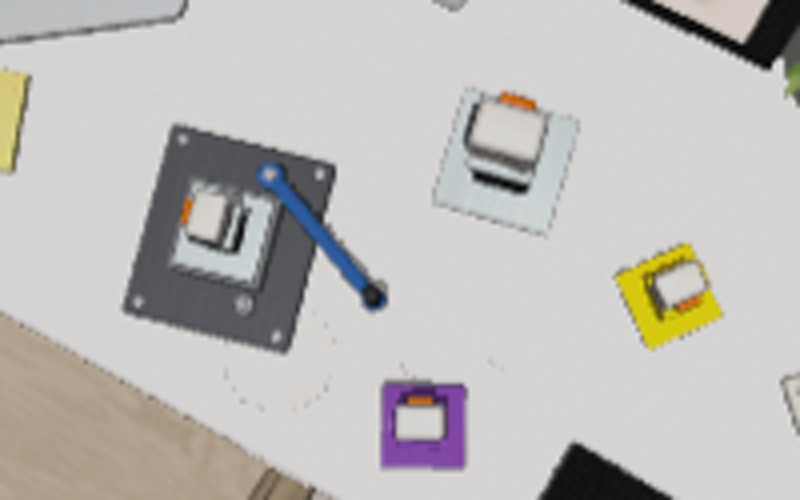

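View pics/cb.png

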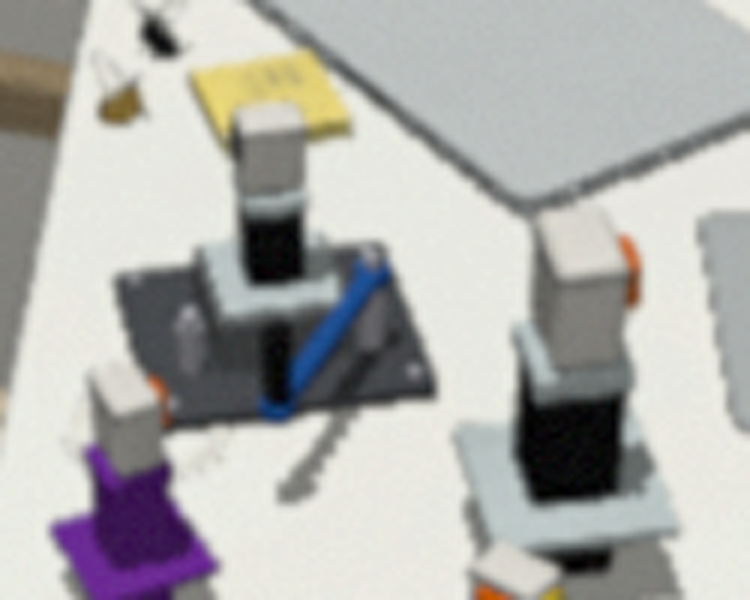

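Run:
```python
from h import *
C=[onz("top",150+u/4-.4,140+v/4-.4,.012)[:2] for u,v in((177,125),(335,165),(285,352),(124,312))]  # back-left, back-right, front-right, front-left
C=np.array(C);c=C.mean(0);x=(C[0]+C[1]-C[2]-C[3]);yy=(C[0]+C[3]-C[1]-C[2]);print(C,c,np.hypot(*x)/2,np.hypot(*yy)/2)
y1=np.arctan2(x[1],x[0]);y2=np.arctan2(-yy[0],yy[1]);print("yaw",y1,y2);yaw=(y1+y2)/2
R=np.array([[np.cos(yaw),-np.sin(yaw)],[np.sin(yaw),np.cos(yaw)]])
h=c+R@[.048,-.024];print("hinge",h,"seen",onz("top",150+269/4-.4,140+173/4-.4,.06))
p=onz("top",150+375/4-.4,140+295/4-.4,.1065);print("peg",p)
P,e=tri(ray("top",150+375/4-.4,140+295/4-.4),ray("scene",266,184));print("tri",P,e)
d=R.T@(p[:2]-h);print("angle",np.arctan2(-d[1],-d[0]),np.hypot(*d))
img=cv2.imread("pics/top0.png").astype(int)
hd=onz("top",150+208/4-.4,140+216/4-.4,.144);print("head top",hd)
im=cv2.imread("pics/top0.png");hsv=cv2.cvtColor(im,cv2.COLOR_BGR2HSV)
m=((hsv[...,2]>150)&(hsv[...,1]<40))[185:205,190:215];print(hsv[185:212,192:216,2])
```

```text
[[ 0.641   0.0369]
 [ 0.6085 -0.0833]
 [ 0.4662 -0.0444]
 [ 0.4984  0.0768]] [ 0.5535 -0.0035] 0.1478316603855414 0.12499815276358409
yaw -0.2698265289838079 -0.26204903939639945
hinge [ 0.5935 -0.0393] seen [ 0.5955 -0.0379  0.06  ]
peg [ 0.4994 -0.1175  0.1065]
tri [ 0.4986 -0.1177  0.1115] 0.0005459196392215935
angle 0.9593281342615485 0.12239563680107927
head top [ 0.5528 -0.0038  0.144 ]
[[ 57  57  59  60  59  74  89  99  92  74  59  60  66  62  60  61  60  60
   58  59  59  58  70 100]
 [ 58  58  60  59  60  76 113 123 110  87  97 101  89  72  68  70  68  63
   57  60  58  58  58  74]
 [ 57  59  60  59  64  79 124 106 110 110 124 120  95  72  76  84  78  67
   58  70  67  62  56  61]
 [ 58  59  59  59  67  86 102 124 129 128 118 103  94  90  81  87  71  62
   75 100  92  73  58  69]
 [ 58  59  60  59  84 109  94 131 138 140 140 139 136 132  97  79  79  77
   79 132 119  99  99 103]
 [ 58  60  60  60 111 125 112 136 140 140 141 142 142 139 107  71  73  77
   78 132 136 136 137 136]
 [ 59  60  60  63 127 117 126 139 140 141 142 142 142 132  81  54  69  98
   78 119 123 136 137 13
[... 1323 characters left out ...]
03 121 124 129 136 138 137 138 138 139 139 139 139 139 139 139 139
  140 140 140 140  96  85]
 [ 76  75  68  78 100 120 123 124 128 136 139 139 139 140 140 140 140 140
  140 139 139 140  78  79]
 [ 60  50  64  73  75  75  70  78  95 120 124 125 129 137 140 140 140 140
  140 140 140 134  83  68]
 [ 61  61  57  48  54  48  65  74  76  75  69  78  95 121 124 125 131 139
  140 141 140 110  88  58]
 [ 60  60  62  60  60  56  55  48  55  49  65  74  76  75  70  75 102 123
  125 124 131  81  84  47]
 [ 60  61  61  61  60  60  60  60  61  57  56  47  55  47  65  74  77  76
   70  74  99  70  80  39]
 [ 60  62  61  60  60  61  61  62  61  61  61  61  61  56  55  48  55  50
   65  75  76  78  67  36]]
```

The mast meant is the black and white one in the dark stand, at top (207,197) and scene (265,160). It is the smaller black mast and the only one with a blue keeper. The look-alikes are the bigger black one at top (277,173), purple at (255,245) and yellow at (318,213). The crops confirm this: the keeper's pivot is at top (217,183) and its peg at (243,213). I'm moving above the peg with the jaws along the swing direction.

Emit:
step_arm(translation=[[0.245, -0.632, 0.0], [0.245, -0.632, 0.0], [0.245, -0.632, 0.0], [0.245, -0.632, 0.0], [0.245, -0.632, 0.0], [0.245, -0.632, 0.0], [0.245, -0.632, 0.0], [0.245, -0.632, 0.0], [0.245, -0.632, 0.0], [0.245, -0.632, 0.0], [0.245, -0.632, 0.0], [0.245, -0.632, 0.0], [0.245, -0.632, 0.0], [0.245, -0.632, 0.0], [0.245, -0.632, -0.04], [0.245, -0.632, -0.04]], twist=[[0, 0, 1.14], [0, 0, 1.14], [0, 0, 1.14], [0, 0, 1.14], [0, 0, 1.14], [0, 0, 1.14], [0, 0, 1.14], [0, 0, 1.14], [0, 0, 1.14], [0, 0, 1.14], [0, 0, 1.14], [0, 0, 1.14], [0, 0, 1.14], [0, 0, 1.14], [0, 0, 1.14], [0, 0, 1.14]], grip=[0.55, 0.55, 0.55, 0.55, 0.55, 0.55, 0.55, 0.55, 0.55, 0.55, 0.55, 0.55, 0.55, 0.55, 0.55, 0.55], newtons=30)

```text
clock: 2.1
tool_pos: [0.4971, -0.1144, 0.1888]
tool_rot: [1.049, -2.956, -0.007]
ft_force: [0.3, -0.3, 0.2]
gripper_width: 0.047
gripper_force: 0.0
```

Emit:
step_arm(translation=[[0, 0, -0.04], [0, 0, -0.075], [0, 0, -0.088], [0, 0, -0.088]], twist=[[0, 0, 0], [0, 0, 0], [0, 0, 0], [0, 0, 0]], grip=[0.55, 0.55, 0.55, 0.55])

```text
clock: 2.6
tool_pos: [0.5, -0.1162, 0.1037]
tool_rot: [1.049, -2.961, -0.001]
ft_force: [-0.5, 0.4, 0.9]
gripper_width: 0.0466
gripper_force: 0.0
```

Run:
```python
from h import *
s=read_state();print(s["tool_pos"],s["tool_rot"],s["ft_force"])
a=read_camera("scene")[130:230,220:345];b=read_camera("top")[160:260,170:295]
cv2.imwrite("pics/c1.png",cv2.convertScaleAbs(cv2.resize(np.hstack([a,b]),(800,320),interpolation=2),alpha=1.5))
```

```text
[ 0.5    -0.1162  0.1037] [ 1.049  -2.9607 -0.0008] [-0.4627  0.3904  0.8768]
```

View pics/c1.png

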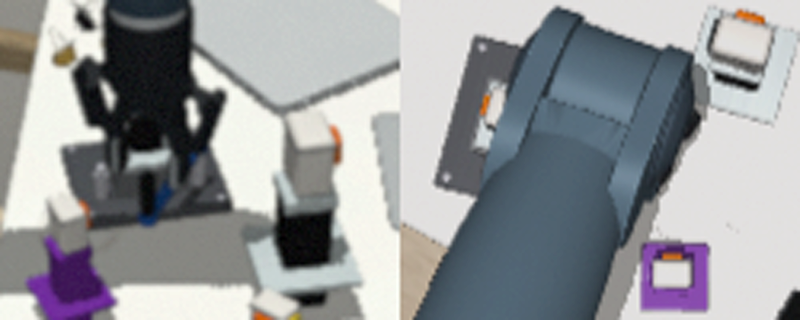

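Emit:
step_arm(translation=[[0, 0, 0], [0, 0, 0], [0, 0, 0], [0, 0, 0], [-0.01, 0.014, 0], [-0.018, 0.03, 0], [-0.024, 0.047, 0], [-0.027, 0.065, 0], [-0.028, 0.077, 0], [-0.027, 0.089, 0], [-0.026, 0.098, 0], [-0.024, 0.108, 0], [-0.024, 0.108, 0]], twist=[[0, 0, 0], [0, 0, 0], [0, 0, 0], [0, 0, 0], [0, 0, -0.145], [0, 0, -0.295], [0, 0, -0.445], [0, 0, -0.595], [0, 0, -0.695], [0, 0, -0.795], [0, 0, -0.875], [0, 0, -0.96], [0, 0, -0.96]], grip=[0, 0, 0, 0, 0, 0, 0, 0, 0, 0, 0, 0, 0], newtons=30)

```text
clock: 4.32
tool_pos: [0.4744, -0.0065, 0.1039]
tool_rot: [-0.436, -3.108, -0.006]
ft_force: [-6.7, 6.8, 12.8]
gripper_width: 0.0106
gripper_force: 30.9
```

Run:
```python
from h import *
s=read_state();print(s["tool_pos"],s["ft_force"],s["wrist_torque"])
a=read_camera("scene")[130:230,220:345];b=read_camera("top")[160:260,170:295]
cv2.imwrite("pics/c2.png",cv2.convertScaleAbs(cv2.resize(np.hstack([a,b]),(800,320),interpolation=2),alpha=1.5))
```

```text
[ 0.4744 -0.0065  0.1039] [-6.7353  6.8124 12.7751] [1.1815 1.2608 0.0269]
```

View pics/c2.png

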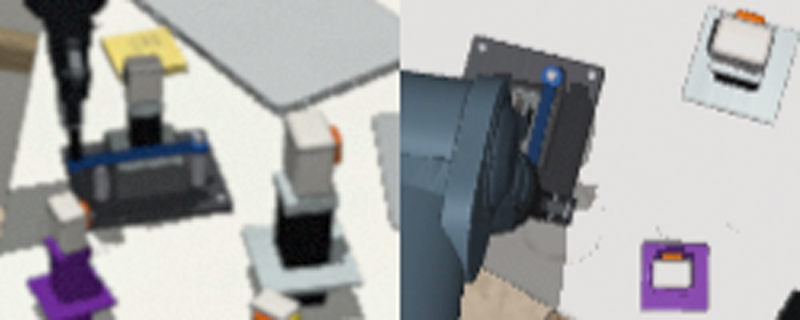

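Emit:
step_arm(translation=[[0.001, 0.003, 0], [0.002, 0.006, 0], [0.002, 0.006, 0], [0.002, 0.006, 0]], twist=[[0, 0, 0], [0, 0, 0], [0, 0, 0], [0, 0, 0]], grip=[0, 0, 0, 0])

```text
clock: 4.92
tool_pos: [0.4751, -0.0037, 0.1038]
tool_rot: [-0.439, -3.106, 0.006]
ft_force: [-10.2, -2.1, 15.3]
gripper_width: 0.0104
gripper_force: 31.2
```

Run:
```python
from h import *
im=read_camera("top");hsv=cv2.cvtColor(im,cv2.COLOR_BGR2HSV)
m=cv2.inRange(hsv,(100,140,50),(125,255,255));m[:,:190]=0;m[:,260:]=0;m[:170]=0;m[240:]=0
v,u=np.nonzero(m);P=np.array([onz("top",a,b,.06)[:2] for a,b in zip(u,v)])
l=cv2.fitLine(P.astype(np.float32),cv2.DIST_HUBER,0,.01,.01).ravel();print(len(P),l,np.arctan2(l[1],l[0]),P.min(0),P.max(0))
print(read_state()["ft_force"])
```

```text
103 [ 0.962  -0.273   0.5576 -0.0291] -0.2764997 [ 0.5122 -0.0472] [ 0.601  -0.0145]
[-9.9596 -3.2585 14.4629]
```

Pushing on meets the end stop, with the force flipping to −y, and the bar lies at −0.276 rad against a stand yaw of −0.265. The keeper is shut. I'm releasing the peg and rising.

Emit:
step_arm(translation=[[0, 0, 0], [0, 0, 0], [0, 0, 0], [0, 0, 0.05], [0, 0, 0.1], [0, 0, 0.12], [0, 0, 0.12]], twist=[[0, 0, 0], [0, 0, 0], [0, 0, 0], [0, 0, 0], [0, 0, 0.01], [0, 0, 0.01], [0, 0, 0.01]], grip=[0.5, 0.5, 0.5, 0.5, 0.8, 0.8, 0.8])

```text
clock: 5.85
tool_pos: [0.4797, -0.0028, 0.2247]
tool_rot: [0.422, 3.109, 0.0]
ft_force: [-0.0, 0.0, -1.0]
gripper_width: 0.0685
gripper_force: 0.0
```

Run:
```python
from h import *
s=read_state();print(s["tool_pos"],s["tool_rot"],s["ft_force"],s["joint_pos"])
c=np.array([.5535,-.0035]);print(c-s["tool_pos"][:2])
im=read_camera("scene")[130:230,220:345];t=read_camera("top")[160:260,170:295]
cv2.imwrite("pics/c3.png",cv2.convertScaleAbs(cv2.resize(np.hstack([im,t]),(800,320),interpolation=2),alpha=1.5))
```

```text
[ 0.4797 -0.0028  0.2247] [0.4218 3.1091 0.0002] [-0.0263  0.0017 -1.0326] [-0.1383  0.1831 -0.1992  1.1845  0.0002  0.1314]
[ 0.0738 -0.0007]
```

View pics/c3.png

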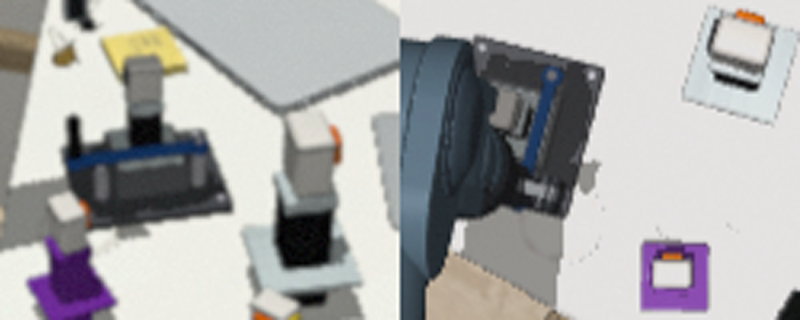

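The peg stands free, the bar is still shut across the flange and the mast is upright. Next I go over the head and down to the button height, then squeeze.

Emit:
step_arm(translation=[[0.04, 0, 0], [0.074, -0.001, 0], [0.074, -0.001, 0], [0.074, -0.001, -0.03], [0.074, -0.001, -0.06], [0.074, -0.001, -0.085], [0.074, -0.001, -0.091], [0.074, -0.001, -0.091]], twist=[[0, 0, 0], [0, 0, 0], [0, 0, 0], [0, 0, 0], [0, 0, 0], [0, 0, 0], [0, 0, 0], [0, 0, 0]], grip=[0.8, 0.8, 0.8, 0.8, 0.8, 0.8, 0.8, 0.8])

```text
clock: 6.95
tool_pos: [0.5511, -0.0036, 0.1318]
tool_rot: [-0.422, -3.111, -0.0]
ft_force: [0.8, 0.2, 0.5]
gripper_width: 0.0685
gripper_force: 0.0
```

Emit:
step_arm(translation=[[0.002, 0, 0.001], [0.002, 0, 0.001], [0.002, 0, 0.001], [0.002, 0, 0.001], [0.002, 0, 0.001], [0.002, 0, 0.001]], twist=[[0, 0, 0], [0, 0, 0], [0, 0, 0], [0, 0, 0], [0, 0, 0], [0, 0, 0]], grip=[0, 0, 0, 0, 0, 0], newtons=40)

```text
clock: 7.7
tool_pos: [0.5556, -0.0033, 0.1347]
tool_rot: [0.421, 3.11, 0.002]
ft_force: [0.3, 2.6, 6.7]
gripper_width: 0.0225
gripper_force: 41.6
```

Emit:
step_arm(translation=[[0, 0, 0.005], [0, 0, 0.012], [0, 0, 0.02], [0, 0, 0.028], [0, 0, 0.036], [0, 0, 0.044], [0, 0, 0.052], [0, 0, 0.06], [0, 0, 0.066], [0, 0, 0.068], [0, 0, 0.068]], twist=[[0, 0, 0], [0, 0, 0], [0, 0, 0], [0, 0, 0], [0, 0, 0], [0, 0, 0], [0, 0, 0], [0, 0, 0], [0, 0, 0], [0, 0, 0], [0, 0, 0]], grip=[0, 0, 0, 0, 0, 0, 0, 0, 0, 0, 0])

```text
clock: 9.07
tool_pos: [0.5542, -0.0037, 0.2012]
tool_rot: [0.423, 3.113, 0.0]
ft_force: [1.0, -1.6, -3.2]
gripper_width: 0.0226
gripper_force: 40.4
```

Emit:
step_arm(translation=[[0, 0, 0.007], [0, 0, 0.014], [0, 0, 0.021], [0, 0, 0.028], [0, 0, 0.035], [0, 0, 0.042], [0, 0, 0.048], [0, 0, 0.053], [0, 0, 0.055], [0, 0, 0.055], [0, 0, 0.055]], twist=[[0, 0, 0], [0, 0, 0], [0, 0, 0], [0, 0, 0], [0, 0, 0], [0, 0, 0], [0, 0, 0], [0, 0, 0], [0, 0, 0], [0, 0, 0], [0, 0, 0]], grip=[0, 0, 0, 0, 0, 0, 0, 0, 0, 0, 0])

```text
clock: 10.45
tool_pos: [0.5541, -0.0037, 0.2561]
tool_rot: [-0.423, -3.113, -0.0]
ft_force: [0.7, -1.6, -9.6]
gripper_width: 0.0228
gripper_force: 40.0
```

Emit:
step_arm(translation=[[0, 0, 0.001], [0, 0, 0.002], [0, 0, 0.002], [0, 0, 0.002]], twist=[[0, 0, 0], [0, 0, 0], [0, 0, 0], [0, 0, 0]], grip=[0, 0, 0, 0])

```text
clock: 10.95
tool_pos: [0.5537, -0.0037, 0.2574]
tool_rot: [-0.422, -3.111, 0.0]
ft_force: [0.7, -2.2, -16.1]
gripper_width: 0.0227
gripper_force: 39.9
```

Run:
```python
from h import *
s=read_state();print(s["tool_pos"],s["ft_force"],s["joint_velocities"])
im=read_camera("scene")[80:230,220:345]
cv2.imwrite("pics/c4.png",cv2.convertScaleAbs(cv2.resize(im,(500,600),interpolation=2),alpha=1.5))
```

```text
[ 0.5537 -0.0037  0.2574] [  0.7251  -2.1989 -16.1301] [ 0.0003 -0.0019  0.0007 -0.0006 -0.0005 -0.0004]
```

View pics/c4.png

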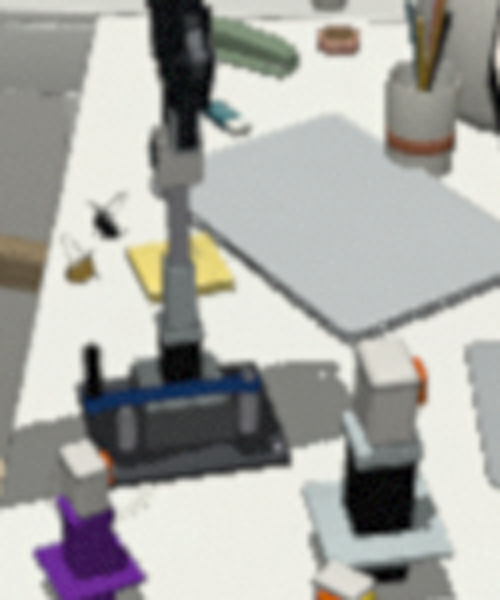

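The picture shows both sections fully out, with the head at crop (178,160). The keeper lies shut across the flange at crop (175,393). The force has risen to 16 N at the second stop and everything is at rest, so I'm handing in.

```bash
python3 -c "from cell import *; print(job_done())"
```

```text
the job is handed in; nothing more can be done
None
```

The keeper is shut and the release pressed in, and I handed the job in at about 11 s with the head held at the second stop under a 16 N pull; the hand-in returned no verdict.

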